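Take the perfume flask out of the ported bath case

TASK

Reach down through the round port in the top of the clear case, lift the square-bodied perfume flask off its pedestal by its round stopper and out through the port, and set it down gently, upright and wholly on the flat cork coaster on the steel tray, then let go. Leave the cream jar in the case and the things on the tray where they are, and do not knock or lean hard on the case.

Things in the scene. Friction and masses are not known exactly. Their poses are not given: they have to be found in the camera images.
- case: Fixed case, 150 (its x) x 290 (its y) x 150 mm high, origin at the centre of its underside: clear walls 4 mm thick, opaque bamboo top plate 8 mm thick with two round ports 110 mm across at y = -70 and +70 mm; part close the gripper to fit in. Under each port's centre stands a round pedestal 64 mm across, its top 40 mm above the work surface; one bears the flask, the other the jar, either way round.
- port_a (a point): Centre of one port of the case (its y = -70 mm), level with the top face, 150 mm above the work surface.
- port_b (a point): Centre of the other port of the case (its y = +70 mm), level with the top face, 150 mm above the work surface.
- flask: Loose perfume flask, about 0.16 kg, 96 mm high, upright: square amber glass body 40 x 40 mm, 54 mm high; neck 20 mm across; fixed round steel stopper 26 mm across, from 60 to 96 mm above the underside, to lift it by. Origin at the centre of the underside, z up. It stands on a pedestal within 8 mm of the port's axis, the stopper's top 14 mm below the case's top face.
- jar: Loose squat round cream jar, 42 mm high, white body 52 mm across with a flat bamboo lid 56 mm across. Origin at the centre of its underside. It stands on the other pedestal and stays there.
- tray: Fixed round steel tray, 300 mm across, with a low rim 12 mm high; its floor is 4 mm above the work surface. Origin at the centre of its underside. Its yaw varies and the coaster turns with it.
- coaster: Flat round cork coaster, 104 mm across and 5 mm thick, fixed on the tray's floor with its centre 78 mm from the tray's centre. Origin at the centre of its underside, 4 mm above the work surface; its top is 9 mm above the work surface.
- ring_dish: Loose white ceramic ring dish, 72 mm across, 22 mm high, open on top, on the tray. Origin at the centre of its underside. Leave it.
- compact: Loose closed round mirror compact of brass, 66 mm across, 14 mm high, on the tray. Origin at the centre of its underside. Leave it.
- soap_block: Loose rectangular bamboo soap block, 62 x 42 x 20 mm, on the tray. Origin at the centre of its underside. Leave it.
Not all that is in view belongs to the job. Leave any orange or pink look-alike of the jar alone.

How it is judged:
By the outcome, as a careful person would: the job done as asked, in the order asked, and still so for the second after the job is handed in, with the robot touching nothing.
It also fails if it takes over 42 s, if anything falls off the work surface, if the arm or the gripper's body presses on something with over 40 N, if the wrist force passes 120 N, or if a joint passes its speed limit or range.

ROBOT

A 6-joint arm with a two-finger parallel gripper is mounted at the origin on the work surface. World frame = base frame: x ahead of the robot, y to its left, z up, the work surface at z = 0. Lengths are in m, angles in rad, forces in N, time in s.
With the tool pointing down it reaches from about 0.225 to 0.875 m from the base axis. Payload 3.4 kg.
Tool frame: the origin (TCP) lies where the fingers leave the gripper's body, on its centre line; the fingertips stand 73 mm ahead of it and the grasp point (between the pads) lies 54 mm ahead of it; x points along the fingers, y is the direction in which the jaws open and shut, and the axes are right-handed (so a half turn about x gives the same grasp; the last joint's range is limited). The gripper opens to 85 mm and grips with 20 to 120 N. Pads are 22 mm wide; open, the fingers measure 114 mm over their backs; the gripper's body (76 mm by 85 mm) begins 54 mm behind the grasp point. The pads swing forward as they close: fully open they stand 13 mm farther back than shut.
Start: joints at [1.175, 0.276, 1.505, -0, 1.361, -0.121], TCP at [0.156, 0.553, 0.304] pointing down, gripper open.
Joint ranges: [-2.89, 2.89], [-0.75, 2.08], [0.22, 2.7], [-1.18, 4.32], [0.11, 2.71], [-2.7, 2.7]. Speed limits (rad/s): [2.57, 2.57, 3.14, 3.14, 3.14, 3.14].

INTERFACE

Orientations are given as a unit quaternion [w, x, y, z].
In Python, from rig import manip gives the robot as it stands.
- The arm moves only by the tool play_rows, never from a script. Its argument "steps" is a list of rows, each a list of 5 numbers: the closure, from 0 (fully open) to 1 (shut), then the shift along the tool's x, y, z as a fraction of full scale, then the turn about the tool's x as a fraction of full scale. In form: [[grip, tx, ty, tz, twist], ...]. A call has 1 to 20 rows; each row shifts and turns the commanded pose from where the row before left it, along the tool's axes as they then stand; what a row does not reach is not made up. Full scale, the value 1, is 0.03 m for a shift and 6 degrees for a turn. A row lasts 1/10 s, in which the tool goes at most 50 mm and 8.59 degrees, less where a joint would pass 70% of its speed; a pose out of reach is approached as far as the arm can. A call with a number of a shift or a turn outside -1 to 1 is refused whole. A call with a gripper value outside its range is refused whole. The fingers move at their own pace and stop on an object; "newtons" is the grip in N (left out, the last holds). Time passes only in rows, so rows that do not move let the fingers close. It gives the time, the measured TCP pose, the force and the opening at its end, in the units of the state.
- manip.get_state(): the state, without advancing time (a new reading comes with each control period).
- manip.get_image(name): name is "scene" or "top" or "wrist"; returns (picture, depth): 480x640x3 uint8, red, green, blue; 480x640 float32, m along the optical axis (not along the pixel's ray), 0 where there is no reading.
- manip.camera_model(name): a dict with "mtx" (3x3 intrinsics, pixels), "k1" (the pictures are not rectified: a ray, as slopes to the right and down, at radius r is drawn at 1 + k1 r^2 times it, then the intrinsics apply), "R" (3x3) and "t" (3): a world point X has camera coordinates R X + t. Camera axes: x right, y down, z forward; pixel columns grow to the right and rows downward; lengths in m; the calibration is good to about 2 mm. A picture is of the moment at which its call begins: read the wrist's pose just before it. camera_model takes no time and is no camera call; for the wrist camera it gives the pose at the moment of the call.
- manip.sign_off(): hands the job in, once; it reports no verdict.
Trained networks look in the newest picture that a camera, given by its name, has taken for a name from the list of things; names that differ only in an ending like _2 or _b are one class to them, and where a whole thing is asked for, a point or a joint stands for the part that bears it (a point fixed in the world has none). Each returns a list of dicts, best first, with "conf" (0 to 1); they miss things now and then, are a little off and sometimes report something else, mostly with a low value. They report only what shows in the picture. A call takes as long as a camera call. They do not tell look-alikes from the thing itself.
- manip.regions_of(camera, query): "mask" (480x640 bool, what is visible of it).
- manip.mark_of(camera, query): "location" ([x, y, z] in m, in the coordinates of the camera as it stood for that picture, good to about 4 mm: a listed point, or the origin of a listed thing).
The state is a dict: "clock": time; "qpos": joint angles; "qd": joint speeds; "effort": joint torques, N m; "position": TCP position; "ee_rot": TCP orientation; "contact_force": force on the tool from outside, world axes, zero at the start; "moment": the same for the moment, N m; "width": finger opening in m.
Only numpy, scipy, OpenCV 4.12 (cv2) and the standard library are available. Lean on these libraries where they do the work, as an engineer would, in place of code of your own. Each camera call takes 0.05 s, during which the arm holds its last target.

## Working session

There is one attempt and no reset: what is moved stays moved. The work goes in short steps, Python scripts to look and compute and a tool call to move; the robot and the scene stay as the last step left them, time stands still between calls to the robot, and variables do not carry over. Pictures are saved under pics/ and viewed, and the job is handed in when it is done.

Besides the shell and the picture viewer there is one more tool, called after "Emit:" in YAML: its name, and indented under it one key for each argument. play_rows: Moves the arm, as the interface text tells. Its arguments: {"type":"object","properties":{"steps":{"type":"array","items":{"type":"array","items":{"type":"number"}}},"newtons":{"type":"number"}},"required":["steps"]}

```bash
ls; mkdir -p pics; cat > h.py <<'E'
import numpy as np, cv2, json
from rig import manip
def snap(n,f):
    cm=manip.camera_model(n); im,d=manip.get_image(n)
    cv2.imwrite('pics/'+f+'.png',im[:,:,::-1]); np.savez('pics/'+f+'.npz',im=im,d=d,**{k:np.array(v) for k,v in cm.items()})
    return im,d,cm
def c2w(cm,p): return np.array(cm['R']).T@(np.array(p)-np.array(cm['t']))
def und(cm,u,v):
    K=np.array(cm['mtx']);k=float(cm['k1'])
    p=cv2.undistortPoints(np.array([[[u,v]]],float),K,np.array([k,0,0,0,0.]))[0,0]
    return p
def onz(cm,u,v,z):
    x,y=und(cm,u,v);R=np.array(cm['R']);o=-R.T@np.array(cm['t']);r=R.T@np.array([x,y,1]);return o+r*(z-o[2])/r[2]
def pix(cm,X):
    c=np.array(cm['R'])@np.array(X)+np.array(cm['t']);x,y=c[:2]/c[2];s=1+float(cm['k1'])*(x*x+y*y)
    K=np.array(cm['mtx']);return K[0,0]*x*s+K[0,2],K[1,1]*y*s+K[1,2]
def dw(cm,d,u,v):
    x,y=und(cm,u,v);z=d[int(round(v)),int(round(u))];return c2w(cm,[x*z,y*z,z])
E
python3 - <<'E'
from h import *
print(manip.get_state())
for n in ['top','scene','wrist']:
    im,d,cm=snap(n,n+'0'); print(n,cm)
    for q in ['flask','port_a','port_b','jar','case','coaster','tray','ring_dish','compact','soap_block'] if n=='top' else ['flask','port_a','port_b']:
        r=manip.mark_of(n,q); print(n,q,[(round(x['conf'],2),np.round(c2w(cm,x['location']),3)) for x in r[:3]])
E
```

```text
pics
{'clock': 0.0, 'qpos': array([ 1.17499234e+00,  2.76609099e-01,  1.50612463e+00,  4.21071286e-05,
        1.36070121e+00, -1.20963710e-01]), 'qd': array([-3.75686196e-04,  1.03715802e-03, -1.61127609e-03,  6.95419112e-05,
       -8.93162394e-04,  1.52703475e-03]), 'effort': array([ 1.04969176e-04, -4.16781557e+01, -2.45806521e+01,  5.22941482e-04,
        1.12207088e-02, -1.89099484e-05]), 'position': array([0.15587334, 0.55306506, 0.30303494]), 'ee_rot': array([ 0.70025945,  0.09624221,  0.70062046, -0.09749422]), 'contact_force': array([ 0.72150671, -0.45278318, -0.76409271]), 'moment': array([ 0.00693117,  0.00741698, -0.00702183]), 'width': 0.08548703359238559}
top {'mtx': array([[488.57111493,   0.        , 322.71550908],
       [  0.        , 488.57111493, 235.49687923],
       [  0.        ,   0.        ,   1.        ]]), 'k1': -0.00805686342169307, 'R': array([[-0.01272125, -0.99986285, -0.01060405],
       [-0.99949958,  0.01302235, -0.02882714],
       [ 0.02896128,  0.01023203, -0.99952816]]), 't': array([0.0389    , 0.55355852, 1.0133524 ])}
top flask [(0.82, array([
[... 1130 characters left out ...]
.576, -0.228,  0.044]))]
scene port_a [(0.89, array([ 0.57 , -0.086,  0.148])), (0.67, array([ 0.574, -0.23 ,  0.151]))]
scene port_b [(0.89, array([ 0.57 , -0.086,  0.148])), (0.67, array([ 0.574, -0.23 ,  0.151]))]
wrist {'mtx': array([[411.6323045 ,   0.        , 321.05162313],
       [  0.        , 411.6323045 , 233.30316724],
       [  0.        ,   0.        ,   1.        ]]), 'k1': -0.08131606502615656, 'R': array([[ 2.70349370e-01,  9.62762096e-01,  6.03784102e-04],
       [ 9.17464277e-01, -2.57819472e-01,  3.02966038e-01],
       [ 2.91839885e-01, -8.13527271e-02, -9.53001162e-01]]), 't': array([-0.57561282, -0.03930002,  0.37963726])}
wrist flask []
wrist port_a []
wrist port_b []
```

View pics/top0.png

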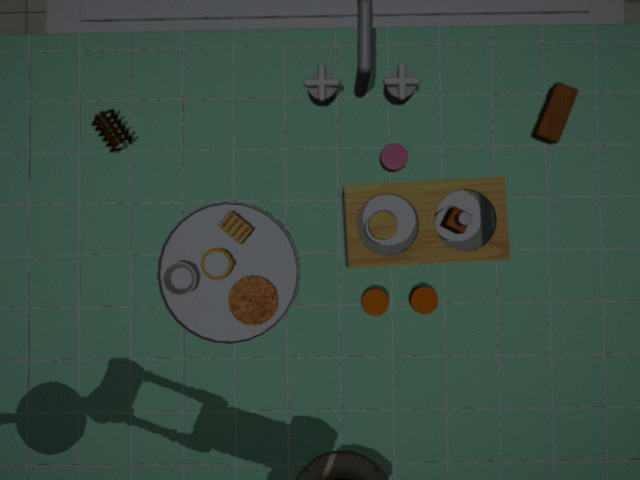

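View pics/scene0.png

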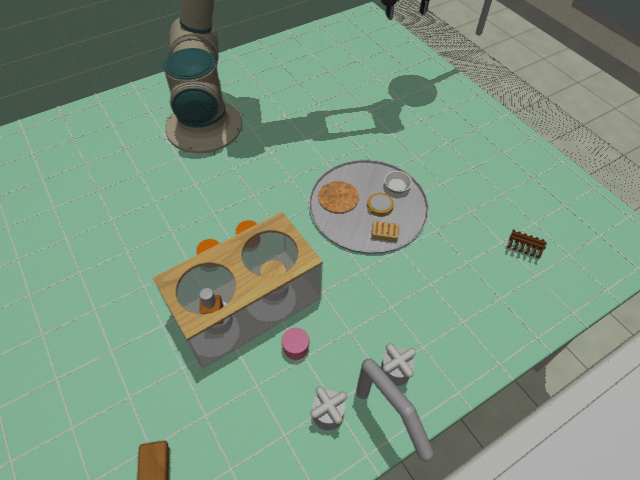

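```bash
python3 - <<'E'
from h import *
z=np.load('pics/top0.npz');im=z['im'];d=z['d']
crop=cv2.resize(im[165:285,335:515,::-1],None,fx=4.4,fy=4.4,interpolation=cv2.INTER_CUBIC);cv2.imwrite('pics/topcrop.png',crop)
# refs: plate corners and depth
D=lambda u,v:np.round(dw(z,d,u,v),4)
for p in [(466,216),(464,219),(349,225),(500,250),(425,190),(425,255),(253,300),(382,225)]: print(p,D(*p))
# plate mask by height
ys,xs=np.mgrid[165:285,335:515]
P=np.array([dw(z,d,u,v) for u,v in zip(xs.ravel(),ys.ravel())]);H=P[:,2].reshape(xs.shape)
m=((H>.142)&(H<.16)).astype(np.uint8)*255
print('plate z',np.median(H[m>0]))
cs,hi=cv2.findContours(m,cv2.RETR_CCOMP,cv2.CHAIN_APPROX_NONE)
for c in cs:
    if cv2.contourArea(c)<800: continue
    c=c+np.array([335,165])
    W=np.array([onz(z,a[0],a[1],.150)[:2] for a in c[:,0].astype(float)]).astype(np.float32)
    print(len(c),'rect',cv2.minAreaRect(W),'circ',cv2.minEnclosingCircle(W))
    if len(c)<260: print(cv2.fitEllipse(W))
s=(H>.128)&(H<.141); s[:, :]&=True
n,l,st,ce=cv2.connectedComponentsWithStats(s.astype(np.uint8))
for i in range(1,n):
    if st[i,4]>15:
        print('stopper',st[i],ce[i]+[335,165],onz(z,*(ce[i]+[335,165]),.136), np.median(H[l==i]))
E
```

```text
(466, 216) [ 0.5825 -0.2318  0.1359]
(464, 219) [ 0.5771 -0.2283  0.135 ]
(349, 225) [ 0.5682 -0.0173  0.1497]
(500, 250) [ 0.5197 -0.288   0.1483]
(425, 190) [ 0.6296 -0.1551  0.1497]
(425, 255) [ 0.5125 -0.1525  0.1518]
(253, 300) [0.421  0.1793 0.006 ]
(382, 225) [ 0.5709 -0.0845  0.0791]
plate z 0.1502801449591719
486 rect ((0.5723066329956055, -0.1558304727077484), (0.15011054277420044, 0.29087501764297485), 2.407982349395752) circ ((0.5727999806404114, -0.15603816509246826), 0.1628350466489792)
174 rect ((0.5692188739776611, -0.08469997346401215), (0.11053424328565598, 0.11091410368680954), 44.15660858154297) circ ((0.5691110491752625, -0.08467888087034225), 0.05715823918581009)
((0.5690925717353821, -0.08510354906320572), (0.11095865815877914, 0.11126932501792908), 102.62808990478516)
176 rect ((0.5745720267295837, -0.22493550181388855), (0.10951317846775055, 0.11170875281095505), 88.89057922363281) circ ((0.5750073790550232, -0.22456640005111694), 0.056630391627550125)
((0.574979841709137, -0.2246033251285553), (0.10987850278615952, 0.11114524304866791), 96.0897216796875)
stopper [122  46  15  15 162] [464.19753086 217.98765432] [ 0.57893733 -0.22837965  0.136     ] 0.1361300796386082
```

```bash
python3 - <<'E'
from h import *
z=np.load('pics/scene0.npz');im=z['im'];d=z['d']
cv2.imwrite('pics/scenecrop.png',cv2.resize(im[210:370,150:330,::-1],None,fx=3.7,fy=3.7,interpolation=cv2.INTER_CUBIC))
for a in [(0.578,-0.233,.136)]:print(pix(z,a))
for p in [(207,294),(208,292),(240,265),(207,308)]: print(p,dw(z,d,*p))
E
```

```text
(np.float64(204.11776491686453), np.float64(293.3958393309233))
(207, 294) [ 0.58314104 -0.22904394  0.13783918]
(208, 292) [ 0.57901489 -0.22548393  0.13588777]
(240, 265) [ 0.56523515 -0.14912758  0.14992311]
(207, 308) [ 0.58594732 -0.23856416  0.09483782]
```

View pics/topcrop.png

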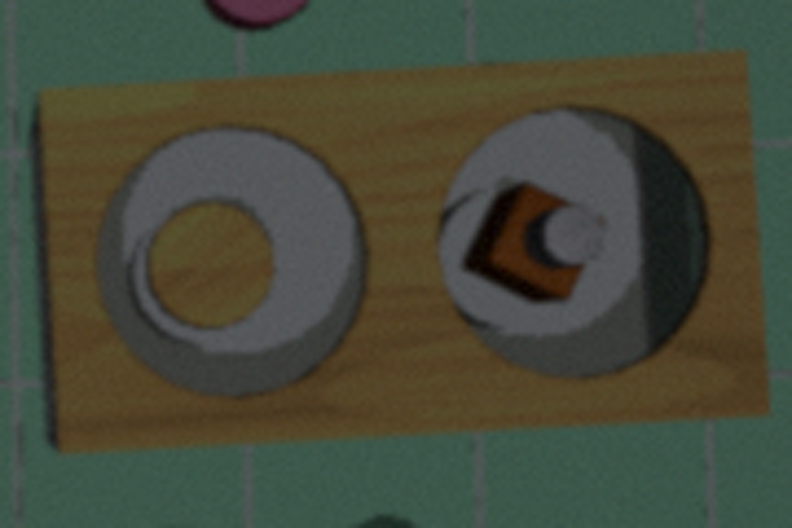

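View pics/scenecrop.png

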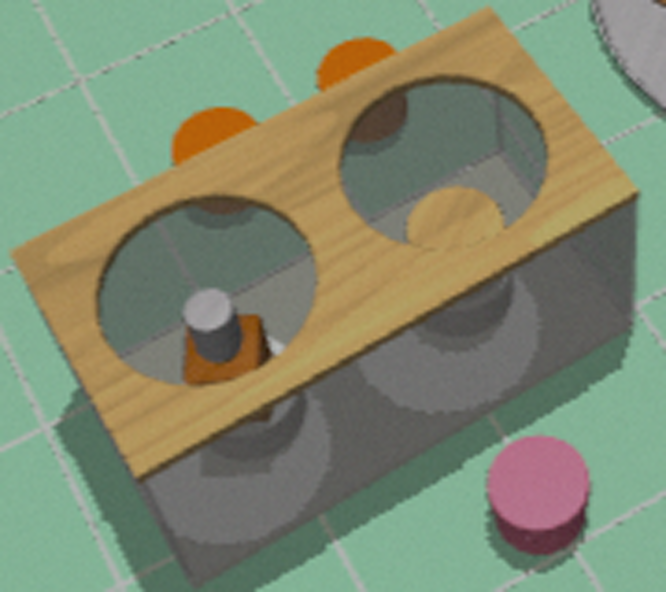

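The flask (amber square body and steel stopper) stands in the right-hand port, stopper at about (464,218) in the top view. The jar is in the left port. The orange and pink pucks at (375,301), (424,299) and (394,157) are look-alikes outside the case. The coaster is at (253,300).

```bash
cat >> h.py <<'E'
from scipy.spatial.transform import Rotation as Ro
def Rt(s=None):
    s=s or manip.get_state();q=s['ee_rot'];return Ro.from_quat([q[1],q[2],q[3],q[0]]).as_matrix()
def need(target):
    s=manip.get_state();R=Rt(s);v=R.T@(np.array(target)-s['position']);print('clock',s['clock'],'pos',s['position'].round(4),'toolshift mm',(v*1000).round(1),'units',(v/.03).round(2),'F',s['contact_force'].round(1),'w',s['width'])
E
python3 - <<'E'
from h import *
print(Rt().round(4)); need([.579,-.228,.303])
# coaster centre
z=np.load('pics/top0.npz');im=z['im']
manip_r=manip.get_image('top'); r=manip.regions_of('top','coaster')
m=r[0]['mask'].astype(np.uint8);c=max(cv2.findContours(m,0,1)[0],key=cv2.contourArea)
W=np.array([onz(z,*a.astype(float),.009)[:2] for a in c[:,0]]).astype(np.float32);print(cv2.minEnclosingCircle(W),cv2.fitEllipse(W))
E
```

```text
[[ 1.000e-04  2.713e-01  9.625e-01]
 [ 1.000e-04  9.625e-01 -2.713e-01]
 [-1.000e+00  1.000e-04  0.000e+00]]
clock 0.95 pos [0.156  0.5534 0.3039] toolshift mm [   0.9 -637.4  619.1] units [  0.03 -21.25  20.64] F [-0.5  0.4 -0.1] w 0.08506910722220135
((0.42133545875549316, 0.1799592822790146), 0.051910173147916794) ((0.42154252529144287, 0.18009904026985168), (0.10083308070898056, 0.10211098939180374), 17.728923797607422)
```

Emit:
play_rows:
  steps:
    - [0.42,0,-0.5,0.5,0]
    - [0.42,0,-0.8,0.8,0]
    - [0.42,0,-0.8,0.8,0]
    - [0.42,0,-0.8,0.8,0]
    - [0.42,0,-0.8,0.8,0]
    - [0.42,0,-0.8,0.8,0]
    - [0.42,0,-0.8,0.8,0]
    - [0.42,0,-0.8,0.8,0]
    - [0.42,0,-0.8,0.8,0]
    - [0.42,0,-0.8,0.8,0]
    - [0.42,0,-0.8,0.8,0]
    - [0.42,0,-0.8,0.8,0]
    - [0.42,0,-0.8,0.8,0]
    - [0.42,0,-0.8,0.8,0]
    - [0.42,0,-0.8,0.8,0]
    - [0.42,0,-0.8,0.8,0]
    - [0.42,0,-0.8,0.8,0]
    - [0.42,0,-0.8,0.8,0]
    - [0.42,0,-0.8,0.8,0]
    - [0.42,0,-0.8,0.8,0]
  newtons: 40

```text
clock: 3.05
position: [0.4821, -0.0291, 0.3041]
ee_rot: [0.701, 0.097, 0.7, -0.097]
contact_force: [0.4, 0.5, -0.1]
width: 0.0499
```

Emit:
play_rows:
  steps:
    - [0.42,0,-0.8,0.8,0]
    - [0.42,0,-0.8,0.8,0]
    - [0.42,0,-0.8,0.7,0]
    - [0.42,0,-0.7,0.6,0]
    - [0.42,0,-0.6,0.5,0]
    - [0.42,0,-0.5,0.4,0]
    - [0.42,0,-0.3,0.3,0]
    - [0.42,0,0,0,0]

```text
clock: 3.85
position: [0.564, -0.1922, 0.3036]
ee_rot: [0.7, 0.097, 0.7, -0.097]
contact_force: [0.2, 0.3, 0.4]
width: 0.05
```

```bash
python3 - <<'E'
from h import *
need([.579,-.228,.303]);print(manip.get_state()['qpos'].round(2)); im,d,cm=snap('wrist','w1'); need([.579,-.228,.303])
print(pix(cm,[.579,-.228,.136]))
E
```

```text
clock 3.85 pos [ 0.564  -0.1922  0.3036] toolshift mm [  0.6 -30.4  24.2] units [ 0.02 -1.01  0.81] F [0.2 0.3 0.4] w 0.04999249639718151
[-0.45  0.31  1.46  0.    1.37 -1.74]
clock 3.9 pos [ 0.5634 -0.191   0.3037] toolshift mm [  0.6 -31.3  25.1] units [ 0.02 -1.04  0.84] F [-0.1 -0.8 -0.5] w 0.049406463453312975
(np.float64(271.74133865085173), np.float64(274.0503315049691))
```

View pics/w1.png

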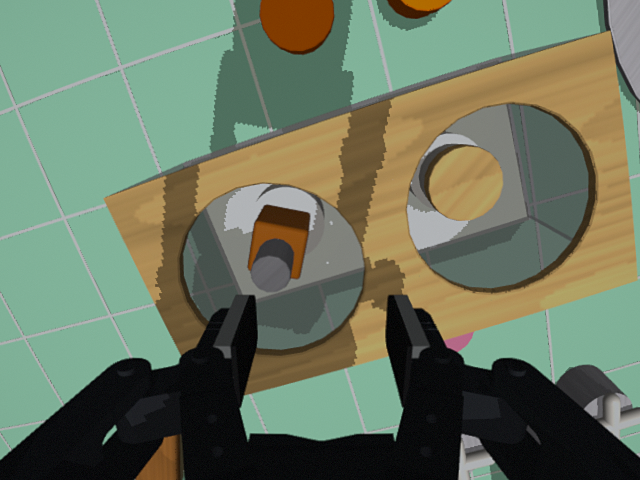

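The stopper top shows at (272,272), against a predicted (271.7,274), so the measurements agree. I'll refine the centre from this closer view.

```bash
python3 - <<'E'
from h import *
z=np.load('pics/w1.npz');d=z['d']
ys,xs=np.mgrid[235:310,235:310]
P=np.array([dw(z,d,u,v) for u,v in zip(xs.ravel(),ys.ravel())]);m=(P[:,2]>.1335)&(P[:,2]<.139)
n,l,st,ce=cv2.connectedComponentsWithStats(m.reshape(xs.shape).astype(np.uint8));i=1+np.argmax(st[1:,4]);c=ce[i]+235
print(st[i],c,onz(z,*c,.136),np.median(P[m][:,2]))
E
```

```text
[  15   19   41   39 1197] [270.48788638 273.18462824] [ 0.57822747 -0.22857649  0.136     ] 0.1359985193895465
```

Emit:
play_rows:
  steps:
    - [0.42,0,-0.6,0.5,0]
    - [0.42,0,-0.42,0.32,0]
    - [0.42,0,0,0,0]
    - [0.42,0,0,0,0]

```text
clock: 4.3
position: [0.5783, -0.2264, 0.3037]
ee_rot: [0.7, 0.097, 0.701, -0.096]
contact_force: [-0.7, 0.7, -0.2]
width: 0.0497
```

```bash
python3 - <<'E'
from h import *
need([.579,-.228,.174]); snap('wrist','w2');need([.579,-.228,.174])
z=np.load('pics/w2.npz');d=z['d']
u0,v0=[int(a) for a in pix(z,[.579,-.228,.136])];print(u0,v0)
ys,xs=np.mgrid[v0-35:v0+35,u0-35:u0+35]
P=np.array([dw(z,d,u,v) for u,v in zip(xs.ravel(),ys.ravel())]);m=(P[:,2]>.1335)&(P[:,2]<.139)
n,l,st,ce=cv2.connectedComponentsWithStats(m.reshape(xs.shape).astype(np.uint8));i=1+np.argmax(st[1:,4]);c=ce[i]+[u0-35,v0-35]
print(st[i],c,onz(z,*c,.136))
E
```

```text
clock 4.3 pos [ 0.5783 -0.2264  0.3037] toolshift mm [129.7  -1.5   1.2] units [ 4.32 -0.05  0.04] F [-0.7  0.7 -0.2] w 0.049731748537216174
clock 4.35 pos [ 0.5782 -0.2262  0.3038] toolshift mm [129.8  -1.6   1.3] units [ 4.33 -0.05  0.04] F [ 0.3 -0.6  0.2] w 0.04976675409650217
317 239
[  14   14   42   41 1288] [316.29503106 238.44798137] [ 0.57823386 -0.22873412  0.136     ]
```

View pics/w2.png

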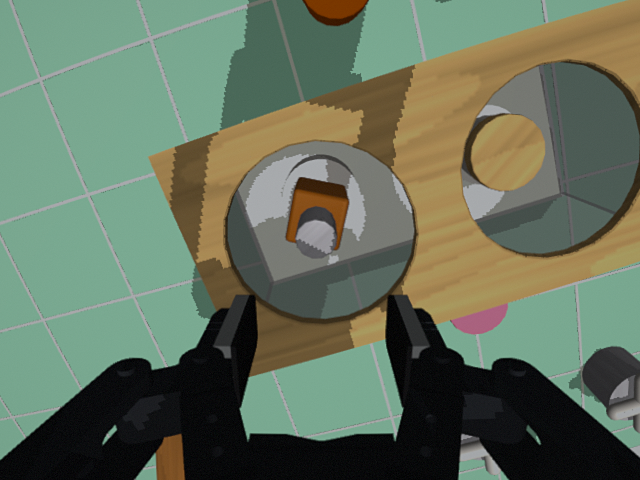

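The measured stopper centre is (0.5783, -0.2287), with the fingers centred around it and the port rim clear. Next I descend.

Emit:
play_rows:
  steps:
    - [0.42,0.3,-0.07,0.02,0]
    - [0.42,0.5,0,0,0]
    - [0.42,0.5,0,0,0]
    - [0.42,0.4,0,0,0]
    - [0.42,0.3,0,0,0]
    - [0.42,0.1,0,0,0]
    - [0.42,0,0,0,0]
    - [0.42,0,0,0,0]

```text
clock: 5.15
position: [0.579, -0.2295, 0.2414]
ee_rot: [0.701, 0.097, 0.7, -0.097]
contact_force: [-0.1, -0.8, 0.4]
width: 0.0496
```

Emit:
play_rows:
  steps:
    - [0.42,0.3,0,0,0]
    - [0.42,0.4,0,0,0]
    - [0.42,0.4,0,0,0]
    - [0.42,0.4,0,0,0]
    - [0.42,0.3,0,0,0]
    - [0.42,0.2,0,0,0]
    - [0.42,0.1,0,0,0]
    - [0.42,0.05,0,0,0]
    - [0.42,0,0,0,0]
    - [0.42,0,0,0,0]

```text
clock: 6.15
position: [0.579, -0.2294, 0.1769]
ee_rot: [0.701, 0.097, 0.7, -0.097]
contact_force: [-0.6, -0.1, 0.1]
width: 0.0495
```

```bash
python3 - <<'E'
from h import *
snap('wrist','w3');snap('scene','s3');need([.5783,-.2286,.174])
a=cv2.imread('pics/w3.png');b=cv2.resize(cv2.imread('pics/s3.png')[190:370,140:330],(507,480));cv2.imwrite('pics/c3.png',cv2.resize(np.hstack([a,b]),(800,335)))
E
```

```text
clock 6.25 pos [ 0.5789 -0.2294  0.1769] toolshift mm [ 2.9  0.6 -0.8] units [ 0.1   0.02 -0.03] F [-0.  -0.4  0.3] w 0.04987902924646637
```

View pics/c3.png

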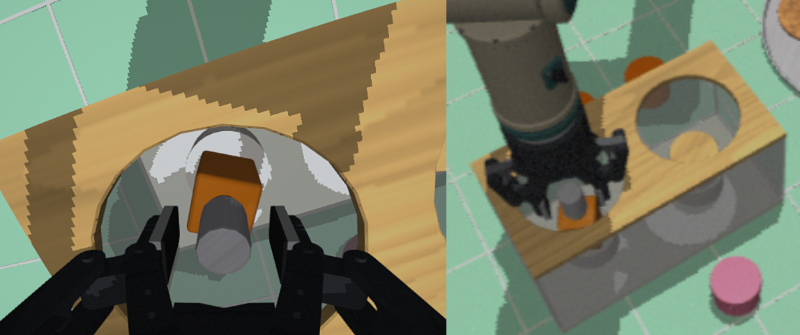

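Emit:
play_rows:
  steps:
    - [0.42,0.06,0.02,-0.02,0]
    - [0.6,0,0,0,0]
    - [0.7,0,0,0,0]
    - [0.8,0,0,0,0]
    - [0.9,0,0,0,0]
    - [1,0,0,0,0]
    - [1,0,0,0,0]
    - [1,0,0,0,0]
    - [1,0,0,0,0]
    - [1,0,0,0,0]
  newtons: 45

```text
clock: 7.25
position: [0.5783, -0.2286, 0.1747]
ee_rot: [0.7, 0.097, 0.7, -0.097]
contact_force: [-0.0, 0.7, 2.7]
width: 0.0249
```

Emit:
play_rows:
  steps:
    - [1,-0.1,0,0,0]
    - [1,-0.2,0,0,0]
    - [1,-0.2,0,0,0]
    - [1,-0.1,0,0,0]
    - [1,0,0,0,0]
    - [1,0,0,0,0]

```text
clock: 7.85
position: [0.5783, -0.2285, 0.1927]
ee_rot: [0.701, 0.097, 0.7, -0.097]
contact_force: [0.5, -0.3, -0.9]
width: 0.0251
```

```bash
python3 - <<'E'
from h import *
snap('wrist','w4');snap('scene','s4');need([.5783,-.2286,.174])
a=cv2.imread('pics/w4.png');b=cv2.resize(cv2.imread('pics/s4.png')[190:370,140:330],(507,480));cv2.imwrite('pics/c4.png',cv2.resize(np.hstack([a,b]),(800,335)))
E
```

```text
clock 7.95 pos [ 0.5781 -0.2285  0.1923] toolshift mm [18.3 -0.1  0.2] units [ 0.61 -0.    0.01] F [-0.6  0.8 -1.7] w 0.024861026335949388
```

View pics/c4.png

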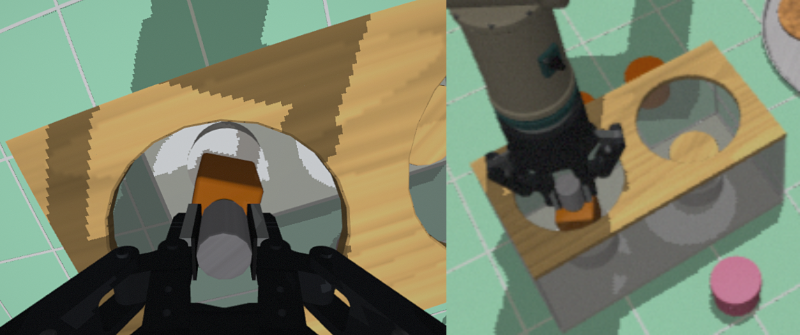

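The stopper is gripped (width 25 mm) and the flask is off the pedestal, at -1.7 N, which matches its weight. I'll lift it out.

Emit:
play_rows:
  steps:
    - [1,-0.2,0,0,0]
    - [1,-0.4,0,0,0]
    - [1,-0.4,0,0,0]
    - [1,-0.4,0,0,0]
    - [1,-0.4,0,0,0]
    - [1,-0.4,0,0,0]
    - [1,-0.4,0,0,0]
    - [1,-0.4,0,0,0]
    - [1,-0.4,0,0,0]
    - [1,-0.4,0,0,0]
    - [1,-0.4,0,0,0]
    - [1,-0.3,0,0,0]
    - [1,-0.1,0,0,0]
    - [1,0,0,0,0]

```text
clock: 9.35
position: [0.5784, -0.2286, 0.3311]
ee_rot: [0.701, 0.097, 0.7, -0.097]
contact_force: [-0.5, 1.2, -1.0]
width: 0.0247
```

```bash
python3 - <<'E'
from h import *
snap('wrist','w5');snap('scene','s5');need([.4215,.180,.325])
a=cv2.imread('pics/w5.png');b=cv2.resize(cv2.imread('pics/s5.png')[150:370,100:330],(502,480));cv2.imwrite('pics/c5.png',cv2.resize(np.hstack([a,b]),(800,335)))
E
```

```text
clock 9.45 pos [ 0.5781 -0.2285  0.33  ] toolshift mm [   5.4  350.7 -261.5] units [ 0.18 11.69 -8.72] F [ 0.1 -0.4 -1.7] w 0.024758113763606197
```

View pics/c5.png

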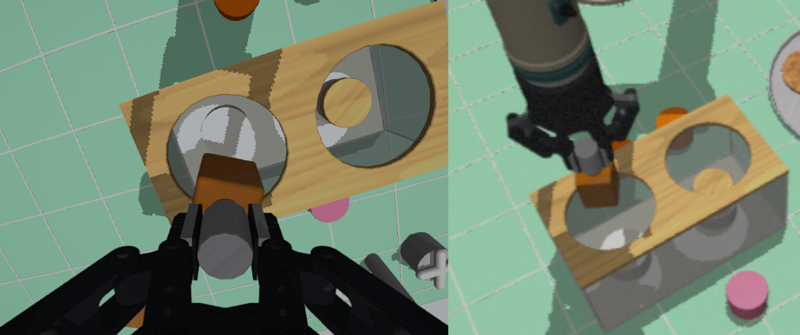

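Flask clear of the port: its underside is at about 0.195 m, against the plate at 0.150. Now across to the coaster.

Emit:
play_rows:
  steps:
    - [1,0,0.2,-0.15,0]
    - [1,0,0.4,-0.3,0]
    - [1,0,0.65,-0.5,0]
    - [1,0,0.65,-0.5,0]
    - [1,0,0.65,-0.5,0]
    - [1,0,0.65,-0.5,0]
    - [1,0,0.65,-0.5,0]
    - [1,0,0.65,-0.5,0]
    - [1,0,0.65,-0.5,0]
    - [1,0,0.65,-0.5,0]
    - [1,0,0.65,-0.5,0]
    - [1,0,0.65,-0.5,0]
    - [1,0,0.65,-0.45,0]
    - [1,0,0.65,-0.45,0]
    - [1,0,0.65,-0.45,0]
    - [1,0,0.65,-0.45,0]
    - [1,0,0.65,-0.45,0]
    - [1,0,0.6,-0.4,0]
    - [1,0,0.4,-0.3,0]
    - [1,0,0.3,-0.2,0]

```text
clock: 11.45
position: [0.423, 0.1791, 0.3305]
ee_rot: [0.7, 0.096, 0.701, -0.096]
contact_force: [-0.0, 0.1, -1.1]
width: 0.0248
```

```bash
python3 - <<'E'
from h import *
need([.4215,.180,.330])
E
```

```text
clock 11.45 pos [0.423  0.1791 0.3305] toolshift mm [ 0.5  0.4 -1.6] units [ 0.02  0.01 -0.05] F [-0.   0.1 -1.1] w 0.024783056851156834
```

Emit:
play_rows:
  steps:
    - [1,0.2,0,-0.05,0]
    - [1,0.4,0,0,0]
    - [1,0.5,0,0,0]
    - [1,0.5,0,0,0]
    - [1,0.5,0,0,0]
    - [1,0.5,0,0,0]
    - [1,0.5,0,0,0]
    - [1,0.5,0,0,0]
    - [1,0.5,0,0,0]
    - [1,0.5,0,0,0]
    - [1,0.4,0,0,0]
    - [1,0.3,0,0,0]
    - [1,0.2,0,0,0]
    - [1,0,0,0,0]
    - [1,0,0,0,0]

```text
clock: 12.95
position: [0.4236, 0.1781, 0.1657]
ee_rot: [0.701, 0.097, 0.7, -0.097]
contact_force: [-0.4, -0.2, -1.0]
width: 0.0251
```

```bash
python3 - <<'E'
from h import *
snap('wrist','w6');snap('scene','s6');need([.4215,.180,.1438])
a=cv2.imread('pics/w6.png');b=cv2.resize(cv2.imread('pics/s6.png')[80:260,260:450],(507,480));cv2.imwrite('pics/c6.png',cv2.resize(np.hstack([a,b]),(800,335)))
E
```

```text
clock 13.05 pos [0.4238 0.1783 0.1661] toolshift mm [22.3  1.  -2.7] units [ 0.74  0.03 -0.09] F [ 0.3  0.5 -1.5] w 0.024573714350645794
```

View pics/c6.png

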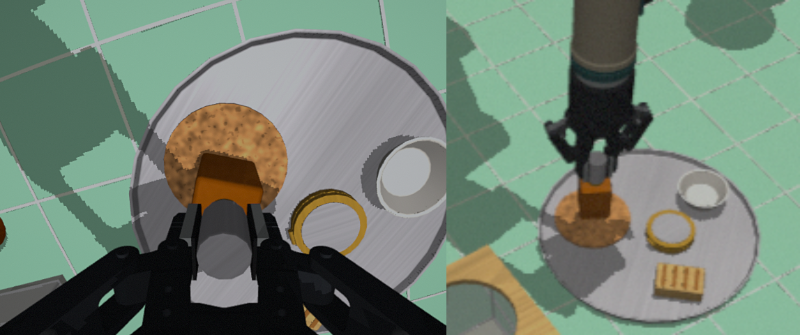

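The flask hangs upright over the coaster, and the compact, dish and soap are clear of it. I'll lower it gently.

Emit:
play_rows:
  steps:
    - [1,0.15,0.03,-0.09,0]
    - [1,0.2,0,0,0]
    - [1,0.15,0,0,0]
    - [1,0.1,0,0,0]
    - [1,0.04,0,0,0]
    - [1,0,0,0,0]
    - [1,0,0,0,0]

```text
clock: 13.75
position: [0.4212, 0.1799, 0.1465]
ee_rot: [0.701, 0.097, 0.7, -0.097]
contact_force: [0.5, -0.6, -1.6]
width: 0.0244
```

Emit:
play_rows:
  steps:
    - [1,0.03,0,0,0]
    - [1,0.03,0,0,0]
    - [1,0,0,0,0]
    - [1,0,0,0,0]

```text
clock: 14.15
position: [0.421, 0.1799, 0.1446]
ee_rot: [0.7, 0.097, 0.7, -0.097]
contact_force: [-0.4, 0.5, -1.3]
width: 0.0248
```

```bash
python3 - <<'E'
from h import *
need([.4215,.180,.1438])
E
```

```text
clock 14.15 pos [0.421  0.1799 0.1446] toolshift mm [0.8 0.3 0.4] units [0.03 0.01 0.01] F [-0.4  0.5 -1.3] w 0.024783231035170456
```

Emit:
play_rows:
  steps:
    - [1,0.03,0,0,0]
    - [1,0,0,0,0]
    - [1,0,0,0,0]

```text
clock: 14.45
position: [0.421, 0.1799, 0.1437]
ee_rot: [0.7, 0.097, 0.7, -0.097]
contact_force: [0.4, 0.6, -1.8]
width: 0.0251
```

Emit:
play_rows:
  steps:
    - [1,0.02,0,0,0]
    - [1,0,0,0,0]
    - [1,0,0,0,0]

```text
clock: 14.75
position: [0.421, 0.1798, 0.1436]
ee_rot: [0.701, 0.097, 0.7, -0.097]
contact_force: [-2.1, -1.1, 6.1]
width: 0.0251
```

Contact felt: +6 N upward at the expected height. Now I open, then retreat straight up.

Emit:
play_rows:
  steps:
    - [0.68,0,0,0,0]
    - [0.62,0,0,0,0]
    - [0.55,0,0,0,0]
    - [0.45,0,0,0,0]
    - [0.42,0,0,0,0]
    - [0.42,0,0,0,0]
    - [0.42,0,0,0,0]

```text
clock: 15.45
position: [0.421, 0.1799, 0.1431]
ee_rot: [0.7, 0.097, 0.7, -0.097]
contact_force: [-0.8, -0.1, -0.2]
width: 0.0494
```

```bash
python3 - <<'E'
from h import *
snap('wrist','w7');snap('scene','s7');need([.4215,.180,.1438])
a=cv2.imread('pics/w7.png');b=cv2.resize(cv2.imread('pics/s7.png')[80:260,260:450],(507,480));cv2.imwrite('pics/c7.png',cv2.resize(np.hstack([a,b]),(800,335)))
E
```

```text
clock 15.55 pos [0.421  0.1799 0.1431] toolshift mm [-0.7  0.3  0.4] units [-0.02  0.01  0.01] F [ 0.6  0.5 -0.8] w 0.04976186072548803
```

View pics/c7.png

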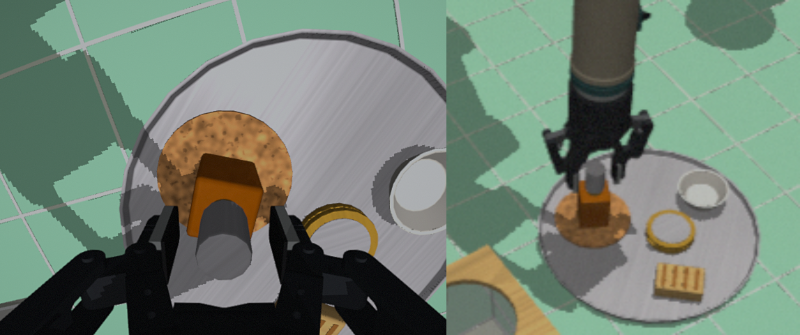

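Emit:
play_rows:
  steps:
    - [0.42,-0.1,0,0,0]
    - [0.42,-0.3,0,0,0]
    - [0.42,-0.4,0,0,0]
    - [0.42,-0.5,0,0,0]
    - [0.42,-0.5,0,0,0]
    - [0.42,-0.5,0,0,0]
    - [0.42,-0.5,0,0,0]
    - [0.42,-0.5,0,0,0]
    - [0.42,-0.5,0,0,0]
    - [0.42,-0.5,0,0,0]
    - [0.42,-0.5,0,-0.3,0]
    - [0.42,0,0,-0.6,0]
    - [0.42,0,0,-0.6,0]
    - [0.42,0,0,-0.6,0]
    - [0.42,0,0,-0.6,0]
    - [0.42,0,0,-0.3,0]
    - [0.42,0,0,0,0]
    - [0.42,0,0,0,0]

```text
clock: 17.35
position: [0.3346, 0.2045, 0.2872]
ee_rot: [0.701, 0.097, 0.7, -0.097]
contact_force: [0.5, -0.5, -0.1]
width: 0.0498
```

```bash
python3 - <<'E'
from h import *
im,d,cm=snap('top','t8');r=manip.mark_of('top','flask');print([(x['conf'],c2w(cm,x['location']).round(3)) for x in r])
snap('scene','s8');need([.4215,.180,.1438])
P=np.array([dw(cm,d,u,v) for v in range(230,350) for u in range(190,320)]);m=(P[:,2]>.1)&(P[:,2]<.108);print(m.sum(),P[m].mean(0),np.median(P[m],0))
a=cv2.resize(cv2.imread('pics/t8.png')[180:360,130:320],(507,480));b=cv2.resize(cv2.imread('pics/s8.png')[80:370,150:450],(497,480));cv2.imwrite('pics/c8.png',cv2.resize(np.hstack([a,b]),(800,382)))
E
```

```text
[(0.68, array([0.425, 0.174, 0.01 ]))]
clock 17.5 pos [0.3351 0.2043 0.2871] toolshift mm [1.433e+02 1.000e-01 8.970e+01] units [4.78 0.   2.99] F [-0.2 -0.4  0.4] w 0.049486695513990646
136 [0.42233943 0.17925028 0.10495056] [0.42198984 0.17925079 0.10481985]
```

View pics/c8.png

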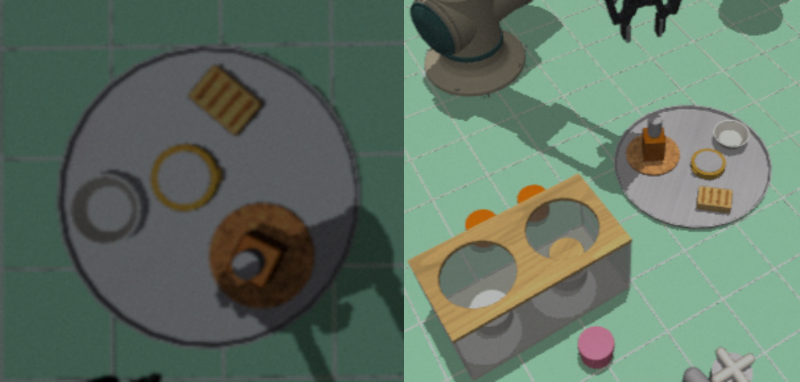

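The flask stands upright on the coaster: stopper top at (0.422, 0.179, 0.105), against an expected height of 0.105. The jar is in the case and the tray items look unmoved.

```bash
python3 -c "
from rig import manip
print(manip.sign_off())"
```

```text
the job is handed in; nothing more can be done
None
```

I lifted the flask by its stopper out through the port at y ≈ -0.225 m, set it down on the coaster and let go. The job was handed in at about 17.5 s on the robot's clock.

- **Placement:** the stopper top measured (0.422, 0.179, 0.105) m, against the coaster centre of (0.4215, 0.180) and an expected height of 0.105 m. That puts the flask upright, about 1 mm off centre and wholly on the coaster.
- **Forces:** contact at set-down read about 6 N, and no reading showed contact with the case. Readings were only taken at the end of each move.
- **Rest of the scene:** in the last pictures the jar was still in the case, and the tray items and look-alikes looked unmoved. I checked these by eye only. The gripper was well clear of everything.
- **Disagreement:** the detection network put the flask at (0.425, 0.174), about 6 mm from my depth measurement. That is slightly over its stated accuracy, and the flask would still be fully on the coaster.

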